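Put the worktop things back into their own beech rests

TASK

The worktop has been wiped: put the food tin, the spice jar, the peeler and the purple bag clip back, each in the beech rest whose shape and size fits it, the tin and jar upright and the peeler and clip lying flat with the same side up, down on the rest's floor and wholly inside its rim, and let go of them all. Leave the salt shaker and the jam jar at the back where they are.

Things in the scene. Friction and masses are not known exactly. Their poses are not given: they have to be found in the camera images.
- tin: Food tin, upright, round, straight-sided, 57 mm diameter, 72 mm high, 0.18 kg. Origin: centre of its underside, z up. Belongs in the larger round rest.
- spice_jar: Spice jar, upright, round, 41 mm diameter, 105 mm high, dark cap of 40 mm diameter from z = 84 mm up, 0.11 kg. Origin: centre of its underside, z up. Belongs in the smaller round rest.
- bag_clip: Purple plastic bag clip (like a long clothes peg) lying flat, 15 mm (its x) by 72 mm (its y), 12 mm high, 0.02 kg, solid. Origin: centre of its underside, z up. Grip across the 15 mm at its middle, fingertips 6 to 8 mm above its underside to stay above the rest's rim. Belongs in the short narrow rest, either way round.
- peeler: Peeler lying flat (0.07 rad off level), 170 mm (its x) by 25 mm (its y), 18 mm high, 0.08 kg. Black handle 25 mm wide, 17 mm high from x = -85 to +20 mm; blade end 14 mm wide, 6 mm high to x = +85. Origin: centre of underside, z up. Grip the handle near x = -20, fingertips 6 to 8 mm above its underside to stay above the rim. Belongs in the long narrow rest, either way round.
- rest_large_round: The larger round beech rest, a shallow dish fixed to the worktop: 87 mm outer diameter, recess 73 mm diameter, floor 4 mm and rim 9 mm above the worktop. Origin: centre of its underside, z up. A wall cupboard hangs 0.44 m above the worktop from 0.58 m ahead of the robot: carry low, and travel sideways near the worktop's front edge.
- rest_small_round: The smaller round beech rest, a shallow dish fixed to the worktop: 71 mm outer diameter, recess 57 mm diameter, floor 4 mm and rim 9 mm above the worktop. Origin: centre of its underside, z up.
- rest_short: The short narrow beech rest, a shallow tray fixed to the worktop: outside 43 mm (its x) by 100 mm (its y), recess 31 by 88 mm, floor 4 mm and rim 9 mm above the worktop. Origin: centre of its underside, z up.
- rest_long: The long narrow beech rest, a shallow tray fixed to the worktop: outside 198 mm (its x) by 53 mm (its y), recess 186 by 41 mm, floor 4 mm and rim 9 mm above the worktop. Origin: centre of its underside, z up.
- salt_shaker: Glass salt shaker with a grey top standing at the back behind the rests, 44 mm diameter, 90 mm high; not to be disturbed. Origin: centre of its underside.
- jam_jar: Jam jar with a yellow lid standing at the back behind the rests, 71 mm wide, 110 mm high; not to be disturbed. Origin: centre of its underside.
Things that resemble listed ones, but are neither listed nor needed, are in the scene too. Leave any turquoise look-alike of the spice_jar alone.

How it is judged:
By the outcome, as a careful person would: the job done as asked, in the order asked, and still so for the second after the job is handed in, with the robot touching nothing.
It also fails if it takes over 109 s, if anything falls off the work surface, if the arm or the gripper's body presses on something with over 40 N, if the wrist force passes 120 N, or if a joint passes its speed limit or range.

ROBOT

A 7-joint arm with a two-finger parallel gripper is mounted at the origin on a cart in front of the work surface, level with it; the furniture and walls round the work are solid. World frame = base frame: x ahead of the robot, y to its left, z up, the work surface at z = 0. Lengths are in m, angles in rad, forces in N, time in s.
With the tool pointing down it reaches from about 0.425 to 0.925 m from the base axis. Payload 6.8 kg.
Tool frame: the origin (TCP) lies midway between the tips of the shut fingers; the grasp point (between the pads) lies r.grasp_offset behind it (r.grasp_offset is the distance from the TCP to the grasp point, in m); z points along the fingers, y is the line along which they close (so a half turn about z gives the same grasp; the last joint's range is limited). The gripper opens to 85 mm and grips with 20 to 120 N. Pads are 22 mm wide; open, the fingers measure 114 mm over their backs; the gripper's body (76 mm by 85 mm) begins 54 mm behind the grasp point. The pads swing forward as they close: fully open they stand 13 mm farther back than shut.
Start: joints at [-1.227, 0.477, 0.022, 1.555, -0.011, 1.109, -0.083], TCP at [0.295, 0.607, 0.201] pointing down, gripper open.
Joint ranges: [-2.96, 2.96], [-0.34, 2.1], [-1.41, 1.46], [0.24, 2.44], [-1.37, 4.51], [0.17, 1.92], [-2.96, 2.96]. Speed limits (rad/s): [2.39, 2.39, 3.14, 3.14, 3.14, 3.14, 3.14].

INTERFACE

Orientations are given as a unit quaternion [x, y, z, w].
In Python, from workcell import read_state, cams, close_job, r gives the robot as it stands. The module is installed in compiled form; this text tells all that it offers.
- The arm moves only by the shell command python3 -m crank 'ROWS' [FORCE]. ROWS is JSON, a list of rows, each an object of numbers: "rx", "ry", "rz": the turn, a rotation vector about the world's x, y, z in rad; "x", "y", "z": the shift along the world's x, y, z in mm; "hand": the opening, from -1 (shut) to 1 (fully open). A call has 1 to 12 rows; each row is the pose to reach, as a shift and turn from the pose commanded when the call began; what a row does not reach only later rows make up. A row lasts 1/12 s, in which the tool goes at most 41.7 mm and 7.16 degrees, less where a joint would pass 70% of its speed; a pose out of reach is approached as far as the arm can. A call with a gripper value outside its range is refused whole. The fingers move at their own pace and stop on an object; FORCE is the grip in N (left out, the last holds). Time passes only in rows, so rows that repeat a pose let the fingers close. It gives the time, the measured TCP pose, the force, the opening and the grip force at its end, in the units of the state.
- read_state(): the state, without advancing time (a new reading comes with each control period).
- cams.read_camera(name): name is "scene" or "side" or "wrist"; returns (picture, depth): 480x640x3 uint8, red, green, blue; 480x640 float32, m along the optical axis (not along the pixel's ray), 0 where there is no reading.
- cams.camera_model(name): a dict with "mtx" (3x3 intrinsics, pixels), "R" (3x3) and "t" (3): a world point X has camera coordinates R X + t; the wrist camera has in their place "mount" (4x4, takes a point from camera to tool coordinates, whose origin is the TCP and whose axes are the flange's). Camera axes: x right, y down, z forward; pixel columns grow to the right and rows downward; lengths in m; the calibration is good to about 2 mm. A picture is of the moment at which its call begins: read the wrist's pose just before it. camera_model takes no time and is no camera call.
- close_job(): hands the job in; it is judged then, once.
The state is a dict: "time_s": time; "q": joint angles; "joint_vel": joint speeds; "joint_efforts": joint torques, N m; "position": TCP position; "tcp_rot": TCP orientation; "force": force on the tool from outside, world axes, zero at the start; "wrist_torque": the same for the moment, N m; "gripper_width": finger opening in m; "grip_force": force on a finger pad.
Only numpy, scipy, OpenCV 4.12 (cv2) and the standard library are available. Lean on these libraries where they do the work, as an engineer would, in place of code of your own. Each camera call takes 0.05 s, during which the arm holds its last target. There are 200 camera calls.

## Working session

There is one attempt and no reset: what is moved stays moved. The work goes in short steps, Python scripts to look and compute and a shell command to move; the robot and the scene stay as the last step left them, time stands still between calls to the robot, and variables do not carry over. Pictures are saved under pics/ and viewed, at most 14 in all, crops included, and the job is handed in when it is done.

```bash
mkdir -p pics; python3 - <<'E'
from workcell import read_state,cams,r
import cv2,numpy as np
s=read_state();print(s['time_s'],s['position'],s['tcp_rot'],s['gripper_width'],r.grasp_offset)
for n in("scene","side"):
    p,d=cams.read_camera(n);cv2.imwrite(f'pics/{n}0.png',p[:,:,::-1]);np.savez(f'{n}0.npz',p=p,d=d)
    m=cams.camera_model(n);print(n,m['mtx'],-m['R'].T@m['t'],m['R'])
print(cams.camera_model('wrist'))
E
```

```text
0.0 [0.29439877 0.6066894  0.19993444] [ 2.23954195e-01  9.74599238e-01 -9.06899888e-04 -1.43010344e-04] 0.08531710657867897 0.0187
scene [[503.92813764   0.         324.30176023]
 [  0.         503.92813764 244.90103501]
 [  0.           0.           1.        ]] [-0.06980836 -0.74185209  0.65578395] [[ 0.74719068 -0.66430456 -0.02013808]
 [-0.39771046 -0.42264608 -0.81436889]
 [ 0.53247769  0.61649796 -0.57999808]]
side [[461.27370985   0.         323.08743408]
 [  0.         461.27370985 240.35743255]
 [  0.           0.           1.        ]] [ 0.29338646 -0.84178309  0.62926133] [[ 0.96813133 -0.25026136  0.00953871]
 [-0.1428087  -0.58293966 -0.79986688]
 [ 0.20573627  0.77301397 -0.60010165]]
{'mtx': array([[351.39075533,   0.        , 318.43798259],
       [  0.        , 351.39075533, 240.31400766],
       [  0.        ,   0.        ,   1.        ]]), 'mount': array([[-3.35390833e-05, -9.66208809e-01, -2.57760617e-01,
         6.52336529e-02],
       [ 9.99999901e-01,  8.20600457e-05, -4.37717058e-04,
        -7.37248021e-04],
       [ 4.44077925e-04, -2.57760606e-01,  9.66208711e-01,
        -1.72763487e-01],
       [ 0.00000000e+00,  0.00000000e+00,  0.00000000e+00,
         1.00000000e+00]])}
```

View pics/scene0.png

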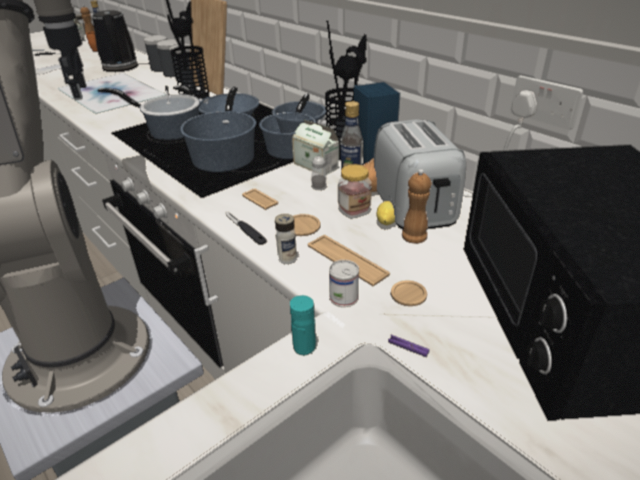

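View pics/side0.png

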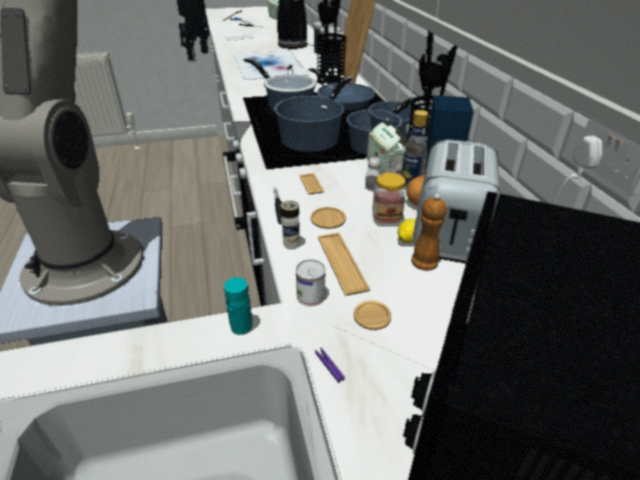

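The scene view shows the spice jar (286,238), peeler (247,229), tin (343,283) and clip (408,345). The rests are short (260,199), small round (303,225), long (348,258) and large round (409,292). The turquoise decoy is at (303,325), and the jam jar and shaker are at (355,190) and (319,172). The side view agrees: clip (330,364), tin (310,282), jar (289,223), and the peeler is half hidden behind the jar (278,205).

```bash
cat >h.py <<'E'
import cv2,numpy as np
from scipy.spatial.transform import Rotation as Ro
from workcell import read_state,cams,r
def cam(n,s=None):
    m=cams.camera_model(n)
    if n!='wrist': return m['mtx'],m['R'].T,-m['R'].T@m['t']
    T=Ro.from_quat(s['tcp_rot']).as_matrix();M=m['mount']
    return m['mtx'],T@M[:3,:3],T@M[:3,3]+np.array(s['position'])
def ray(c,uv,z):
    K,R,o=c;uv=np.atleast_2d(uv).astype(float)
    d=np.c_[(uv-[K[0,2],K[1,2]])/K[0,0],np.ones(len(uv))]@R.T
    return (o+d*((z-o[2])/d[:,2])[:,None])[:,:2]
def blobs(p,lo,hi,roi,amin=40):
    h=cv2.cvtColor(p,cv2.COLOR_RGB2HSV);m=cv2.inRange(h,np.array(lo),np.array(hi))
    x0,y0,x1,y1=roi;k=np.zeros_like(m);k[y0:y1,x0:x1]=m[y0:y1,x0:x1]
    k=cv2.morphologyEx(k,cv2.MORPH_CLOSE,np.ones((3,3)))
    return [c[:,0,:] for c in cv2.findContours(k,0,1)[0] if cv2.contourArea(c)>amin]
def rect(xy):
    (cx,cy),(w,h),a=cv2.minAreaRect((xy*1000).astype(np.float32))
    if w<h: w,h,a=h,w,a+90
    return f"c=({cx:.0f},{cy:.0f}) {w:.0f}x{h:.0f} long-axis {((a+90)%180)-90:.1f}deg"
E
cat >m.py <<'E'
from h import *
R={'scene':(200,180,450,370),'side':(260,160,420,400)}
for n in R:
    f=np.load(f'{n}0.npz');p,d=f['p'],f['d'];c=cam(n)
    for nm,lo,hi,z in(('wood',(8,60,90),(24,200,255),.009),('purple',(118,80,30),(150,255,255),.006),('black',(0,0,0),(180,255,60),.010)):
        for b in blobs(p,lo,hi,R[n]): print(n,nm,b.mean(0).round(),rect(ray(c,b,z)))
    # depth cloud of upright things: median xy of points above 20 mm
    v,u=np.mgrid[0:480,0:640];K,Rm,o=c
    P=np.stack([(u-K[0,2])/K[0,0]*d,(v-K[1,2])/K[0,0]*d,d],-1)@Rm.T+o
    m=((P[...,2]>.02)&(P[...,2]<.15)&(d>0)).astype(np.uint8);x0,y0,x1,y1=R[n]
    k=np.zeros_like(m);k[y0-40:y1,x0-40:x1+20]=m[y0-40:y1,x0-40:x1+20]
    N,L,S,C=cv2.connectedComponentsWithStats(k)
    for i in range(1,N):
        if S[i,4]>150:
            q=P[L==i];print(n,'up',S[i],(np.percentile(q,[2,98],axis=0)*1000).round().tolist())
E
python3 m.py; cat > crop.py <<'E'
import cv2
a=cv2.imread('pics/scene0.png')[150:370,190:450];cv2.imwrite('pics/c0.png',cv2.resize(a,None,fx=2.7,fy=2.7))
E
python3 crop.py
```

```text
scene wood [408. 293.] c=(537,-286) 71x68 long-axis 47.0deg
scene wood [349. 259.] c=(527,-123) 199x56 long-axis -88.2deg
scene wood [304. 224.] c=(549,39) 91x62 long-axis 51.3deg
scene wood [415. 226.] c=(735,-137) 152x55 long-axis 36.0deg
scene wood [386. 211.] c=(725,-52) 111x41 long-axis 43.5deg
scene wood [260. 198.] c=(540,214) 104x46 long-axis -87.7deg
scene wood [420. 189.] c=(868,-40) 112x61 long-axis 40.7deg
scene wood [362. 196.] c=(739,51) 172x70 long-axis 31.7deg
scene purple [408. 346.] c=(433,-374) 68x15 long-axis -71.7deg
scene black [207. 324.] c=(203,-85) 233x31 long-axis 66.3deg
scene black [284. 227.] c=(504,63) 40x36 long-axis -36.8deg
scene black [252. 232.] c=(434,99) 109x19 long-axis 85.4deg
scene black [438. 192.] c=(886,-95) 164x42 long-axis 38.4deg
scene black [219. 185.] c=(492,332) 121x87 long-axis -43.8deg
scene up [ 186  140   68   30 1667] [[503.0, 381.0, 22.0], [652.0, 486.0, 107.0]]
scene up [ 265  140  205   97 9267] [[648.0, -203.0, 23.0], [965.0, 353.0, 147.0]]
scene up [275 213  22  46 834] [[418.0, -52.0, 23.0], [452.0, -17.0, 108.0]]
scene up [
[... 774 characters left out ...]
de black [262. 285.] c=(353,-154) 116x10 long-axis 81.7deg
side black [291. 231.] c=(442,10) 35x30 long-axis 78.1deg
side black [284. 211.] c=(451,102) 99x50 long-axis 85.3deg
side black [410. 170.] c=(825,213) 143x50 long-axis 66.1deg
side black [300. 162.] c=(535,325) 215x49 long-axis -13.4deg
side up [ 278  120   64   30 1603] [[504.0, 379.0, 22.0], [672.0, 472.0, 112.0]]
side up [ 347  120   93  143 7317] [[647.0, -183.0, 24.0], [860.0, 450.0, 145.0]]
side up [281 200  20  44 761] [[416.0, -51.0, 23.0], [454.0, -17.0, 107.0]]
side up [ 296  259   30   41 1084] [[412.0, -231.0, 21.0], [465.0, -177.0, 72.0]]
side up [ 224  277   29   52 1163] [[280.0, -272.0, 23.0], [319.0, -237.0, 107.0]]
```

View pics/c0.png

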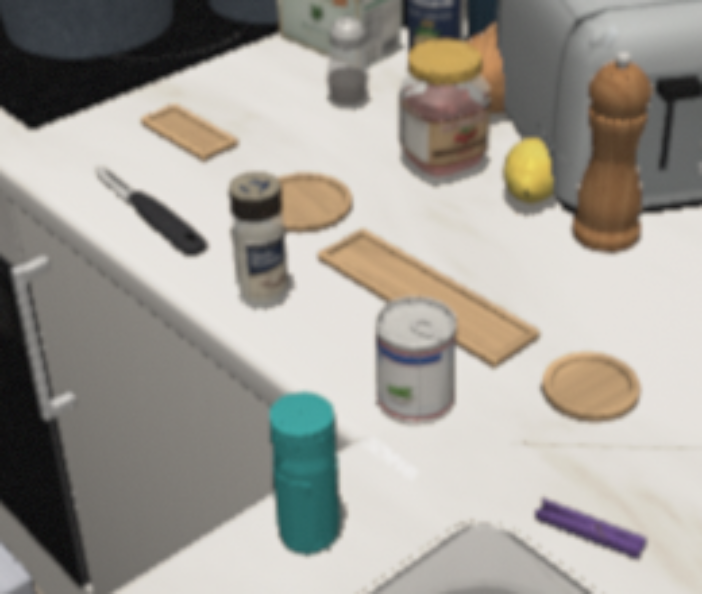

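The crop confirms the objects. The peeler's handle points towards −y and its blade towards +y. From the masks, the larger rest is at (541,46) and the smaller at (537,−286), the tin at (439,−205) and the jar at (435,−34). I'll move to the front edge at yaw 0.

```bash
python3 -m crank '[{"x":155,"y":-407,"rz":-1.12},{"x":155,"y":-407,"rz":-1.12},{"x":155,"y":-407,"rz":-1.12},{"x":155,"y":-407,"rz":-1.12},{"x":155,"y":-407,"rz":-1.12},{"x":155,"y":-407,"rz":-1.12},{"x":155,"y":-407,"rz":-1.12},{"x":155,"y":-407,"rz":-1.12},{"x":155,"y":-407,"rz":-1.12},{"x":155,"y":-407,"rz":-1.12},{"x":155,"y":-407,"rz":-1.12},{"x":155,"y":-407,"rz":-1.12}]'
```

```text
$[0]: bad value
```

```bash
python3 -m crank '[{"rx":0,"ry":0,"rz":-1.12,"x":155,"y":-407,"z":0,"hand":1},{"rx":0,"ry":0,"rz":-1.12,"x":155,"y":-407,"z":0,"hand":1},{"rx":0,"ry":0,"rz":-1.12,"x":155,"y":-407,"z":0,"hand":1},{"rx":0,"ry":0,"rz":-1.12,"x":155,"y":-407,"z":0,"hand":1},{"rx":0,"ry":0,"rz":-1.12,"x":155,"y":-407,"z":0,"hand":1},{"rx":0,"ry":0,"rz":-1.12,"x":155,"y":-407,"z":0,"hand":1},{"rx":0,"ry":0,"rz":-1.12,"x":155,"y":-407,"z":0,"hand":1},{"rx":0,"ry":0,"rz":-1.12,"x":155,"y":-407,"z":0,"hand":1},{"rx":0,"ry":0,"rz":-1.12,"x":155,"y":-407,"z":0,"hand":1},{"rx":0,"ry":0,"rz":-1.12,"x":155,"y":-407,"z":0,"hand":1},{"rx":0,"ry":0,"rz":-1.12,"x":155,"y":-407,"z":0,"hand":1},{"rx":0,"ry":0,"rz":-1.12,"x":155,"y":-407,"z":0,"hand":1}]'
```

```text
time_s: 1.1
position: [0.4512, 0.1946, 0.2009]
tcp_rot: [0.71, 0.704, -0.0, 0.001]
force: [1.2, 0.0, -0.2]
gripper_width: 0.0856
grip_force: 0.0
```

```bash
cat >w.py <<'E'
from h import *
import sys
s=read_state();p,d=cams.read_camera('wrist');cv2.imwrite(f'pics/{sys.argv[1]}.png',p[:,:,::-1]);c=cam('wrist',s)
print(s['position'].round(4) if hasattr(s['position'],'round') else s['position'])
for nm,lo,hi,z in(('wood',(8,60,90),(24,200,255),.009),('purple',(118,80,30),(150,255,255),.006),('black',(0,0,0),(180,255,60),.010)):
    for b in blobs(p,lo,hi,(1,1,639,479),300): print(nm,b.min(0),b.max(0),rect(ray(c,b,z)))
v,u=np.mgrid[0:480,0:640];K,Rm,o=c
P=np.stack([(u-K[0,2])/K[0,0]*d,(v-K[1,2])/K[0,0]*d,d],-1)@Rm.T+o
k=((P[...,2]>.03)&(P[...,2]<.13)&(d>.0)).astype(np.uint8)
N,L,S,C=cv2.connectedComponentsWithStats(k)
for i in range(1,N):
    if S[i,4]>300:
        q=P[L==i];print('up',S[i],(np.percentile(q,[1,99],axis=0)*1000).round().tolist())
        t=(L==i)&(P[...,2]>np.percentile(q[:,2],95)-.004);b=cv2.findContours(t.astype(np.uint8),0,1)[0];b=max(b,key=cv2.contourArea)[:,0]
        e,rad=cv2.minEnclosingCircle((ray(c,b,np.median(P[t][:,2]))*1000).astype(np.float32));print('  top circle',np.round(e),round(rad*2),'z',np.median(P[t][:,2]).round(4))
E
python3 w.py w1
```

```text
[0.4512 0.1946 0.2009]
wood [359 383] [402 405] c=(524,-33) 53x30 long-axis -2.1deg
wood [600 307] [639 371] c=(800,34) 87x44 long-axis -77.2deg
wood [361 298] [428 365] c=(536,49) 86x76 long-axis -81.0deg
wood [383 135] [427 232] c=(539,219) 99x44 long-axis -88.3deg
wood [0 0] [251 213] c=(257,291) 250x196 long-axis -0.5deg
black [294 247] [314 332] c=(434,103) 102x22 long-axis 87.3deg
black [619 230] [639 275] c=(787,142) 53x21 long-axis -77.2deg
black [  0 171] [639 479] c=(451,36) 838x397 long-axis -0.6deg
black [298   0] [639  72] c=(595,356) 323x60 long-axis -0.5deg
up [ 614    0   26   58 1056] [[704.0, 335.0, 30.0], [731.0, 375.0, 57.0]]
  top circle [708. 360.] 21 z 0.0534
up [ 617   71   23  137 2210] [[732.0, 203.0, 30.0], [745.0, 319.0, 53.0]]
  top circle [743. 233.] 64 z 0.0491
up [ 537  220   80   55 2868] [[673.0, 147.0, 31.0], [704.0, 184.0, 89.0]]
  top circle [691. 164.] 28 z 0.0873
up [ 592  300   48   88 2806] [[747.0, 27.0, 31.0], [779.0, 98.0, 68.0]]
  top circle [770.  48.] 64 z 0.0648
up [511 339  50  25 602] [[662.0, 44.0, 30.0], [706.0, 53.0, 69.0]]
  top circle [675.  50.] 29 z 0.0658
up [ 509  428   63   52 2099] [[652.0, -135.0, 31.0], [711.0, 2.0, 110.0]]
  top circle [655.  -3.] 26 z 0.1089
```

View pics/w1.png

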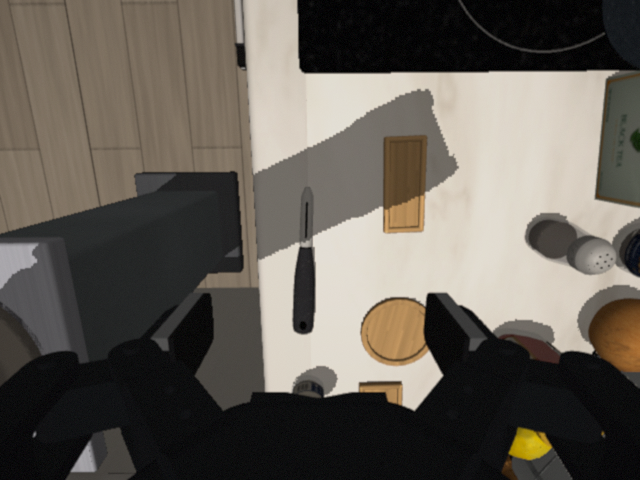

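The wrist view shows the peeler handle (304,290) with its blade up at (306,215), the short rest (405,184) and the larger round rest (397,330). Next is over the tin.

```bash
python3 -m crank '[{"rx":0,"ry":0,"rz":0,"x":-10,"y":-405,"z":0,"hand":1},{"rx":0,"ry":0,"rz":0,"x":-10,"y":-405,"z":0,"hand":1},{"rx":0,"ry":0,"rz":0,"x":-10,"y":-405,"z":0,"hand":1},{"rx":0,"ry":0,"rz":0,"x":-10,"y":-405,"z":0,"hand":1},{"rx":0,"ry":0,"rz":0,"x":-10,"y":-405,"z":0,"hand":1},{"rx":0,"ry":0,"rz":0,"x":-10,"y":-405,"z":0,"hand":1},{"rx":0,"ry":0,"rz":0,"x":-10,"y":-405,"z":0,"hand":1},{"rx":0,"ry":0,"rz":0,"x":-10,"y":-405,"z":0,"hand":1},{"rx":0,"ry":0,"rz":0,"x":-10,"y":-405,"z":0,"hand":1},{"rx":0,"ry":0,"rz":0,"x":-10,"y":-405,"z":0,"hand":1},{"rx":0,"ry":0,"rz":0,"x":-10,"y":-405,"z":0,"hand":1},{"rx":0,"ry":0,"rz":0,"x":-10,"y":-405,"z":0,"hand":1}]'; python3 w.py w2
```

```text
time_s: 2.15
position: [0.4399, -0.2051, 0.2007]
tcp_rot: [0.708, 0.706, -0.0, -0.0]
force: [-0.8, 0.4, -0.0]
gripper_width: 0.0854
grip_force: 0.0
[ 0.4399 -0.2051  0.2007]
wood [376 248] [439 307] c=(538,-282) 70x69 long-axis 47.7deg
wood [379 191] [429 222] c=(529,-202) 52x32 long-axis 2.4deg
wood [ 63 139] [220 172] c=(261,-149) 156x32 long-axis -0.2deg
wood [380  11] [438 103] c=(524,-61) 79x53 long-axis -88.4deg
wood [137   0] [259 171] c=(328,-88) 153x107 long-axis 89.8deg
purple [298 325] [325 378] c=(431,-375) 72x13 long-axis -72.1deg
black [  0 276] [639 479] c=(440,-420) 836x282 long-axis -0.1deg
black [145 235] [209 296] c=(292,-263) 70x50 long-axis 32.8deg
black [  0 172] [ 99 201] c=(164,-180) 100x29 long-axis 0.8deg
black [556  70] [639 194] c=(717,-140) 121x82 long-axis -76.9deg
black [290  14] [334  44] c=(433,-37) 41x22 long-axis -7.1deg
black [288   0] [337  18] c=(434,-20) 44x14 long-axis -0.2deg
black [7 0] [239 165] c=(260,-84) 202x146 long-axis 0.8deg
up [ 287    0   52   41 1701] [[417.0, -51.0, 32.0], [454.0, -37.0, 106.0]]
  top circle [436. -46.] 26 z 0.1041
up [ 561   35   79  162 9798] [[669.0, -183.0, 31.0], [707.0, -53.0, 106.0]]
  top circle [ 687. -161.] 36 z 0.0981
up [ 287  183   64   69 3417] [[413.0, -230.0, 38.0], [465.0, -175.0, 72.0]]
  top circle [ 439. -204.] 57 z 0.0689
up [ 124  241   79   69 3458] [[282.0, -270.0, 32.0], [320.0, -232.0, 107.0]]
  top circle [ 300. -251.] 42 z 0.1051
up [ 522  279  118  104 6722] [[664.0, -351.0, 31.0], [723.0, -275.0, 126.0]]
  top circle [ 703. -316.] 35 z 0.1183
up [ 502  428   51   52 1583] [[609.0, -430.0, 97.0], [640.0, -391.0, 130.0]]
  top circle [ 624. -407.] 47 z 0.1272
```

View pics/w2.png

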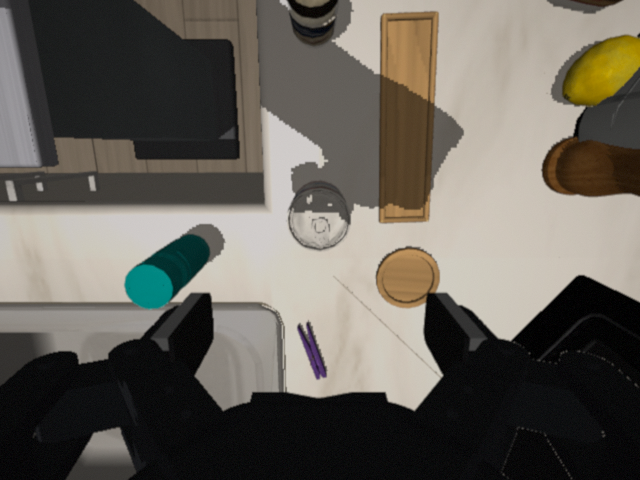

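The tin's top is at (318,215), centred under the gripper at (439,−204). I'll descend and grip.

```bash
python3 -m crank '[{"rx":0,"ry":0,"rz":0,"x":0,"y":0,"z":-40,"hand":1},{"rx":0,"ry":0,"rz":0,"x":0,"y":1,"z":-80,"hand":1},{"rx":0,"ry":0,"rz":0,"x":0,"y":1,"z":-120,"hand":1},{"rx":0,"ry":0,"rz":0,"x":0,"y":1,"z":-150,"hand":1},{"rx":0,"ry":0,"rz":0,"x":0,"y":1,"z":-165,"hand":1},{"rx":0,"ry":0,"rz":0,"x":0,"y":1,"z":-165,"hand":-1},{"rx":0,"ry":0,"rz":0,"x":0,"y":1,"z":-165,"hand":-1},{"rx":0,"ry":0,"rz":0,"x":0,"y":1,"z":-165,"hand":-1},{"rx":0,"ry":0,"rz":0,"x":0,"y":1,"z":-165,"hand":-1},{"rx":0,"ry":0,"rz":0,"x":0,"y":1,"z":-165,"hand":-1},{"rx":0,"ry":0,"rz":0,"x":0,"y":1,"z":-165,"hand":-1},{"rx":0,"ry":0,"rz":0,"x":0,"y":1,"z":-165,"hand":-1}]' 35
```

```text
time_s: 3.2
position: [0.4438, -0.2053, 0.041]
tcp_rot: [0.708, 0.706, 0.003, 0.003]
force: [-7.8, 2.1, 38.8]
gripper_width: 0.0374
grip_force: 33.5
```

```bash
python3 - <<'E'
from h import *
s=read_state();print(s)
a=cams.read_camera('side')[0][200:350,220:420];b=cams.read_camera('wrist')[0]
a=cv2.resize(a,(400,300),interpolation=2);b=cv2.resize(b,(400,300))
cv2.imwrite('pics/a3.png',np.hstack([a,b])[:,:,::-1])
E
```

```text
{'time_s': 3.2, 'q': array([-0.14762886,  0.45750906,  0.56525613,  2.16023828, -0.42375046,
        0.62138776,  0.71723782]), 'joint_vel': array([-0.00065956, -0.00040364, -0.00074613,  0.00042031, -0.00091728,
       -0.00137725,  0.00055956]), 'joint_efforts': array([-8.37744903e-01, -2.63901025e+01,  2.88013168e+00, -1.23999435e+01,
       -5.15364278e-01, -2.00705767e+00,  1.70493202e-02]), 'position': array([ 0.44376278, -0.20526108,  0.04100758]), 'tcp_rot': array([0.70775647, 0.7064413 , 0.00309537, 0.00344832]), 'force': array([-7.81510256,  2.08994308, 38.82470208]), 'wrist_torque': array([4.59192190e-01, 1.31982161e+00, 9.09565733e-04]), 'grip_force': 33.463823853526264, 'gripper_width': 0.03743670306778864}
```

View pics/a3.png

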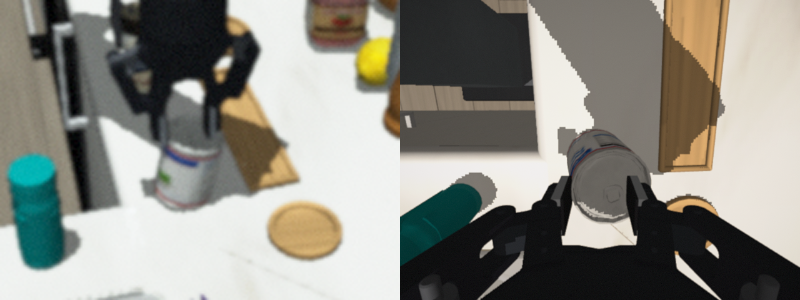

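The grip is wrong: the tin looks tilted and the width is 37 mm, so it isn't held squarely. I'll open and look again.

```bash
python3 -m crank '[{"rx":0,"ry":0,"rz":0,"x":0,"y":0,"z":0,"hand":1},{"rx":0,"ry":0,"rz":0,"x":0,"y":0,"z":0,"hand":1},{"rx":0,"ry":0,"rz":0,"x":0,"y":0,"z":0,"hand":1},{"rx":0,"ry":0,"rz":0,"x":0,"y":0,"z":0,"hand":1},{"rx":0,"ry":0,"rz":0,"x":0,"y":0,"z":0,"hand":1},{"rx":0,"ry":0,"rz":0,"x":0,"y":0,"z":0,"hand":1}]'; python3 w.py w4 | grep -A1 up; python3 - <<'E'
from h import *
a=cams.read_camera('side')[0][200:350,220:420];b=cams.read_camera('wrist')[0]
a=cv2.resize(a,(400,300),interpolation=2);b=cv2.resize(b,(400,300))
cv2.imwrite('pics/a4.png',np.hstack([a,b])[:,:,::-1])
E
```

```text
time_s: 3.8
position: [0.4398, -0.2035, 0.036]
tcp_rot: [0.707, 0.707, 0.0, 0.0]
force: [0.3, -0.5, 0.0]
gripper_width: 0.0851
grip_force: 0.0
up [  252   218   133   145 14652] [[413.0, -230.0, 35.0], [465.0, -175.0, 72.0]]
  top circle [ 439. -204.] 58 z 0.069
up [   0  293  214   93 8792] [[291.0, -249.0, 31.0], [397.0, -191.0, 130.0]]
  top circle [ 381. -194.] 38 z 0.1276
up [ 424  293  185   88 5431] [[480.0, -214.0, 81.0], [509.0, -190.0, 130.0]]
  top circle [ 497. -193.] 37 z 0.1278
```

View pics/a4.png

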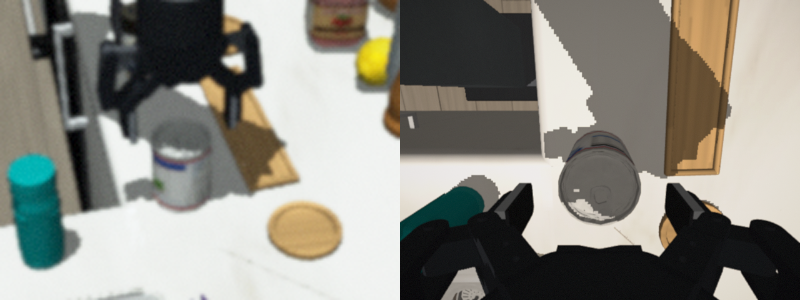

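```bash
python3 - <<'E'
from h import *
s=read_state();p,d=cams.read_camera('wrist');c=cam('wrist',s)
v,u=np.mgrid[0:480,0:640];K,Rm,o=c
P=(np.stack([(u-K[0,2])/K[0,0]*d,(v-K[1,2])/K[0,0]*d,d],-1)@Rm.T+o)*1000
for uv in[(425,296),(430,300),(432,310),(428,320),(430,330),(440,320),(450,330),(470,330)]: print(uv,P[uv[1],uv[0]].round())
print(d[(d>0)].min())
s=read_state();print(s['position'])
E
```

```text
(425, 296) [ 508. -232.   -1.]
(430, 300) [ 482. -196.   84.]
(432, 310) [ 482. -199.   87.]
(428, 320) [ 482. -205.   84.]
(430, 330) [ 482. -207.   87.]
(440, 320) [ 482. -198.   97.]
(450, 330) [ 482. -197.  105.]
(470, 330) [ 485. -193.  112.]
0.050000988
[ 0.43958017 -0.20368611  0.03576854]
```

The wrist depth puts the open fingertips at z≈82 mm while the TCP reads 36 mm. The tips stand higher than stated, so the fingers closed over the tin's top. It is upright again and unmoved. I'll go 30 mm lower and regrip.

```bash
python3 -m crank '[{"rx":0,"ry":0,"rz":0,"x":0,"y":0,"z":-15,"hand":1},{"rx":0,"ry":0,"rz":0,"x":0,"y":0,"z":-30,"hand":1},{"rx":0,"ry":0,"rz":0,"x":0,"y":0,"z":-30,"hand":1},{"rx":0,"ry":0,"rz":0,"x":0,"y":0,"z":-30,"hand":-1},{"rx":0,"ry":0,"rz":0,"x":0,"y":0,"z":-30,"hand":-1},{"rx":0,"ry":0,"rz":0,"x":0,"y":0,"z":-30,"hand":-1},{"rx":0,"ry":0,"rz":0,"x":0,"y":0,"z":-30,"hand":-1},{"rx":0,"ry":0,"rz":0,"x":0,"y":0,"z":-30,"hand":-1},{"rx":0,"ry":0,"rz":0,"x":0,"y":0,"z":-30,"hand":-1}]' 35; python3 - <<'E'
from h import *
s=read_state();p,d=cams.read_camera('wrist');c=cam('wrist',s)
v,u=np.mgrid[0:480,0:640];K,Rm,o=c
P=(np.stack([(u-K[0,2])/K[0,0]*d,(v-K[1,2])/K[0,0]*d,d],-1)@Rm.T+o)*1000
for v in(310,330):print([tuple(P[v,x].round().astype(int)) for x in range(370,420,6)])
E
```

```text
time_s: 4.75
position: [0.44, -0.204, 0.0067]
tcp_rot: [0.708, 0.707, 0.0, 0.0]
force: [-2.2, 0.7, 7.1]
gripper_width: 0.0563
grip_force: 37.6
[(np.int64(457), np.int64(-194), np.int64(68)), (np.int64(459), np.int64(-194), np.int64(69)), (np.int64(461), np.int64(-194), np.int64(69)), (np.int64(463), np.int64(-194), np.int64(69)), (np.int64(465), np.int64(-193), np.int64(72)), (np.int64(468), np.int64(-194), np.int64(68)), (np.int64(470), np.int64(-194), np.int64(69)), (np.int64(472), np.int64(-194), np.int64(69)), (np.int64(474), np.int64(-194), np.int64(69))]
[(np.int64(458), np.int64(-202), np.int64(68)), (np.int64(460), np.int64(-202), np.int64(69)), (np.int64(461), np.int64(-201), np.int64(70)), (np.int64(464), np.int64(-201), np.int64(70)), (np.int64(466), np.int64(-202), np.int64(69)), (np.int64(467), np.int64(-200), np.int64(71)), (np.int64(468), np.int64(-197), np.int64(76)), (np.int64(469), np.int64(-196), np.int64(78)), (np.int64(471), np.int64(-196), np.int64(79))]
```

Gripped at 56.3 mm. I'll lift and carry it over, going out in x first to clear the jar.

```bash
python3 -m crank '[{"rx":0,"ry":0,"rz":0,"x":0,"y":0,"z":40,"hand":-1},{"rx":0,"ry":0,"rz":0,"x":25,"y":0,"z":60,"hand":-1},{"rx":0,"ry":0,"rz":0,"x":60,"y":0,"z":60,"hand":-1},{"rx":0,"ry":0,"rz":0,"x":100,"y":0,"z":60,"hand":-1},{"rx":0,"ry":0,"rz":0,"x":100,"y":40,"z":60,"hand":-1},{"rx":0,"ry":0,"rz":0,"x":100,"y":80,"z":60,"hand":-1},{"rx":0,"ry":0,"rz":0,"x":100,"y":120,"z":60,"hand":-1},{"rx":0,"ry":0,"rz":0,"x":100,"y":160,"z":60,"hand":-1},{"rx":0,"ry":0,"rz":0,"x":100,"y":195,"z":60,"hand":-1},{"rx":0,"ry":0,"rz":0,"x":100,"y":225,"z":60,"hand":-1},{"rx":0,"ry":0,"rz":0,"x":100,"y":251,"z":60,"hand":-1},{"rx":0,"ry":0,"rz":0,"x":100,"y":251,"z":60,"hand":-1}]' && python3 -m crank '[{"rx":0,"ry":0,"rz":0,"x":0,"y":0,"z":0,"hand":-1},{"rx":0,"ry":0,"rz":0,"x":0,"y":0,"z":0,"hand":-1}]'; python3 - <<'E'
from h import *
s=read_state();p,d=cams.read_camera('wrist');c=cam('wrist',s);q,_=cams.read_camera('side')
for b in blobs(p,(8,60,90),(24,200,255),(300,150,460,479),100):
  X=ray(c,b,.009);print(b.min(0),b.max(0),X.min(0),X.max(0))
a=cv2.resize(q[150:300,220:420],(400,300),interpolation=2)
cv2.imwrite('pics/a5.png',np.hstack([a,cv2.resize(p,(400,300))])[:,:,::-1])
E
```

```text
time_s: 5.8
position: [0.5394, 0.055, 0.0655]
tcp_rot: [0.704, 0.71, 0.001, -0.001]
force: [1.1, 0.3, -1.5]
gripper_width: 0.0565
grip_force: 39.1
time_s: 5.97
position: [0.5396, 0.0468, 0.066]
tcp_rot: [0.707, 0.707, -0.0, 0.0]
force: [-0.6, -1.2, -2.1]
gripper_width: 0.0564
grip_force: 39.1
[300 177] [385 267] [0.52676726 0.03074684] [0.58431413 0.092191  ]
```

View pics/a5.png

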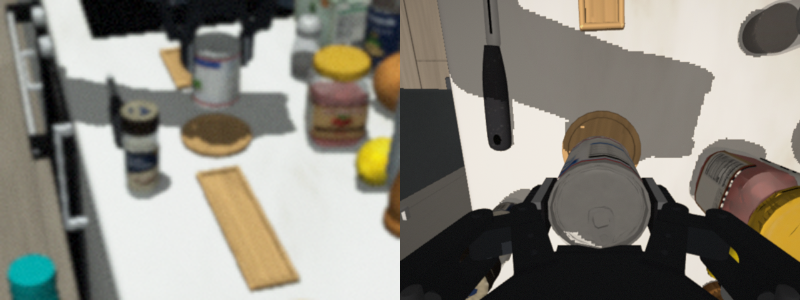

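The tin hangs over the larger rest (600,140 in the right half), whose centre measures (541,48). I'll lower and release.

```bash
python3 -m crank '[{"rx":0,"ry":0,"rz":0,"x":1,"y":1,"z":-25,"hand":-1},{"rx":0,"ry":0,"rz":0,"x":1,"y":1,"z":-42,"hand":-1},{"rx":0,"ry":0,"rz":0,"x":1,"y":1,"z":-50,"hand":-1},{"rx":0,"ry":0,"rz":0,"x":1,"y":1,"z":-55,"hand":-1},{"rx":0,"ry":0,"rz":0,"x":1,"y":1,"z":-55,"hand":-1},{"rx":0,"ry":0,"rz":0,"x":1,"y":1,"z":-55,"hand":-1}]' && python3 -m crank '[{"rx":0,"ry":0,"rz":0,"x":0,"y":0,"z":0,"hand":1},{"rx":0,"ry":0,"rz":0,"x":0,"y":0,"z":0,"hand":1},{"rx":0,"ry":0,"rz":0,"x":0,"y":0,"z":0,"hand":1},{"rx":0,"ry":0,"rz":0,"x":0,"y":0,"z":0,"hand":1},{"rx":0,"ry":0,"rz":0,"x":0,"y":0,"z":40,"hand":1},{"rx":0,"ry":0,"rz":0,"x":0,"y":0,"z":80,"hand":1},{"rx":0,"ry":0,"rz":0,"x":0,"y":0,"z":120,"hand":1},{"rx":0,"ry":0,"rz":0,"x":0,"y":0,"z":160,"hand":1},{"rx":0,"ry":0,"rz":0,"x":0,"y":0,"z":160,"hand":1},{"rx":0,"ry":0,"rz":0,"x":0,"y":0,"z":160,"hand":1}]'; python3 w.py w6
```

```text
time_s: 6.57
position: [0.5412, 0.0473, 0.0114]
tcp_rot: [0.708, 0.706, 0.0, 0.0]
force: [0.0, -1.0, -2.2]
gripper_width: 0.0562
grip_force: 39.6
time_s: 7.4
position: [0.5424, 0.0487, 0.1734]
tcp_rot: [0.707, 0.707, 0.003, 0.001]
force: [-0.9, 0.9, 0.3]
gripper_width: 0.085
grip_force: 0.0
[0.5424 0.0487 0.1734]
wood [276 280] [329 397] c=(526,-89) 141x52 long-axis -88.2deg
wood [466 245] [554 327] c=(740,-28) 90x90 long-axis 4.9deg
wood [344 186] [361 241] c=(577,50) 54x15 long-axis -78.9deg
wood [273 175] [297 238] c=(508,59) 64x15 long-axis 73.5deg
wood [551 163] [639 247] c=(812,59) 88x76 long-axis 26.0deg
wood [290   0] [341  83] c=(541,201) 65x43 long-axis -88.2deg
wood [0 0] [147 144] c=(325,174) 125x116 long-axis 0.1deg
black [  0 275] [639 479] c=(547,-144) 771x261 long-axis -0.4deg
black [  0 127] [160 320] c=(298,35) 198x174 long-axis 6.3deg
black [188 100] [216 213] c=(434,103) 103x24 long-axis 88.2deg
black [576  66] [639 166] c=(807,133) 89x56 long-axis -76.8deg
black [578   0] [639  37] c=(792,213) 48x23 long-axis 35.8deg
up [ 568    0   72   34 2177] [[741.0, 201.0, 31.0], [791.0, 222.0, 87.0]]
  top circle [748. 203.] 15 z 0.0832
up [ 474   48   86   64 3922] [[673.0, 144.0, 31.0], [705.0, 181.0, 89.0]]
  top circle [692. 162.] 27 z 0.0871
up [ 587   62   53   77 3236] [[770.0, 121.0, 31.0], [794.0, 175.0, 79.0]]
  top circle [775. 144.] 38 z 0.0752
up [  424   163   216   201 27643] [[643.0, -55.0, 33.0], [792.0, 94.0, 127.0]]
  top circle [745.  -1.] 66 z 0.1212
up [ 281  190   72   76 4211] [[515.0, 22.0, 37.0], [567.0, 76.0, 77.0]]
  top circle [541.  48.] 58 z 0.0729
up [174 280  56  53 938] [[421.0, -42.0, 30.0], [456.0, -9.0, 77.0]]
  top circle [453. -28.] 21 z 0.0751
up [502 428  30  52 444] [[690.0, -141.0, 120.0], [701.0, -94.0, 130.0]]
  top circle [ 697. -116.] 47 z 0.128
up [ 83 466  39  14 379] [[285.0, -246.0, 30.0], [319.0, -231.0, 45.0]]
  top circle [ 301. -235.] 29 z 0.0423
```

The tin sits at (541,48) with its top at 73 mm, so it is in its rest. Next is the spice jar.

```bash
python3 -m crank '[{"rx":0,"ry":0,"rz":0,"x":-35,"y":-20,"z":0,"hand":1},{"rx":0,"ry":0,"rz":0,"x":-65,"y":-45,"z":0,"hand":1},{"rx":0,"ry":0,"rz":0,"x":-95,"y":-70,"z":0,"hand":1},{"rx":0,"ry":0,"rz":0,"x":-106,"y":-82,"z":0,"hand":1},{"rx":0,"ry":0,"rz":0,"x":-106,"y":-82,"z":0,"hand":1},{"rx":0,"ry":0,"rz":0,"x":-106,"y":-82,"z":0,"hand":1},{"rx":0,"ry":0,"rz":0,"x":-106,"y":-82,"z":0,"hand":1}]'; python3 w.py w7|grep -E "^\[|wood|top"
```

```text
time_s: 8.03
position: [0.4353, -0.0329, 0.1706]
tcp_rot: [0.707, 0.707, -0.0, 0.0]
force: [0.4, -0.2, -0.1]
gripper_width: 0.0855
grip_force: 0.0
[ 0.4353 -0.0329  0.1706]
wood [539 312] [570 357] c=(683,-161) 54x23 long-axis 84.0deg
wood [292 236] [339 262] c=(431,-68) 48x24 long-axis -7.7deg
wood [381 202] [437 380] c=(526,-119) 198x53 long-axis -88.1deg
wood [389  76] [463 175] c=(532,47) 86x65 long-axis -81.1deg
wood [63  0] [245  97] c=(296,112) 151x75 long-axis -0.0deg
  top circle [541.  48.] 58 z 0.0729
  top circle [653.  10.] 44 z 0.1018
  top circle [435. -29.] 40 z 0.1051
  top circle [ 694. -131.] 62 z 0.0928
  top circle [ 697. -309.] 15 z 0.047
```

```bash
python3 -m crank '[{"rx":0,"ry":0,"rz":0,"x":0,"y":2,"z":-40,"hand":1},{"rx":0,"ry":0,"rz":0,"x":0,"y":2,"z":-80,"hand":1},{"rx":0,"ry":0,"rz":0,"x":0,"y":2,"z":-120,"hand":1},{"rx":0,"ry":0,"rz":0,"x":0,"y":2,"z":-150,"hand":1},{"rx":0,"ry":0,"rz":0,"x":0,"y":2,"z":-155,"hand":1},{"rx":0,"ry":0,"rz":0,"x":0,"y":2,"z":-155,"hand":0.3},{"rx":0,"ry":0,"rz":0,"x":0,"y":2,"z":-155,"hand":-1},{"rx":0,"ry":0,"rz":0,"x":0,"y":2,"z":-155,"hand":-1},{"rx":0,"ry":0,"rz":0,"x":0,"y":2,"z":-155,"hand":-1},{"rx":0,"ry":0,"rz":0,"x":0,"y":2,"z":-155,"hand":-1},{"rx":0,"ry":0,"rz":0,"x":0,"y":2,"z":-155,"hand":-1},{"rx":0,"ry":0,"rz":0,"x":0,"y":2,"z":-155,"hand":-1}]' 30
```

```text
time_s: 9.08
position: [0.4365, -0.0313, 0.0176]
tcp_rot: [0.707, 0.707, 0.002, 0.001]
force: [-1.3, -0.9, 7.2]
gripper_width: 0.0401
grip_force: 29.0
```

```bash
python3 -m crank '[{"rx":0,"ry":0,"rz":0,"x":0,"y":0,"z":35,"hand":-1},{"rx":0,"ry":0,"rz":0,"x":0,"y":-20,"z":60,"hand":-1},{"rx":0,"ry":0,"rz":0,"x":15,"y":-57,"z":60,"hand":-1},{"rx":0,"ry":0,"rz":0,"x":30,"y":-94,"z":60,"hand":-1},{"rx":0,"ry":0,"rz":0,"x":45,"y":-131,"z":60,"hand":-1},{"rx":0,"ry":0,"rz":0,"x":60,"y":-168,"z":60,"hand":-1},{"rx":0,"ry":0,"rz":0,"x":75,"y":-200,"z":60,"hand":-1},{"rx":0,"ry":0,"rz":0,"x":90,"y":-230,"z":60,"hand":-1},{"rx":0,"ry":0,"rz":0,"x":103,"y":-253,"z":60,"hand":-1},{"rx":0,"ry":0,"rz":0,"x":103,"y":-253,"z":60,"hand":-1},{"rx":0,"ry":0,"rz":0,"x":103,"y":-253,"z":60,"hand":-1},{"rx":0,"ry":0,"rz":0,"x":103,"y":-253,"z":60,"hand":-1}]'; python3 - <<'E'
from h import *
s=read_state();p,d=cams.read_camera('wrist');c=cam('wrist',s);q,_=cams.read_camera('side')
for b in blobs(p,(8,60,90),(24,200,255),(200,150,460,479),100):
  X=ray(c,b,.009);print(b.min(0),b.max(0),X.min(0),X.max(0))
a=cv2.resize(q[200:350,270:470],(400,300),interpolation=2)
cv2.imwrite('pics/a8.png',np.hstack([a,cv2.resize(p,(400,300))])[:,:,::-1])
E
```

```text
time_s: 10.08
position: [0.5375, -0.2838, 0.0764]
tcp_rot: [0.707, 0.707, 0.0, -0.0]
force: [-0.3, -0.0, -1.6]
gripper_width: 0.04
grip_force: 30.3
[271 230] [303 263] [ 0.50347769 -0.30036594] [ 0.52616958 -0.27597293]
[273 189] [368 228] [ 0.50518681 -0.2745878 ] [ 0.57166615 -0.24733204]
```

View pics/a8.png

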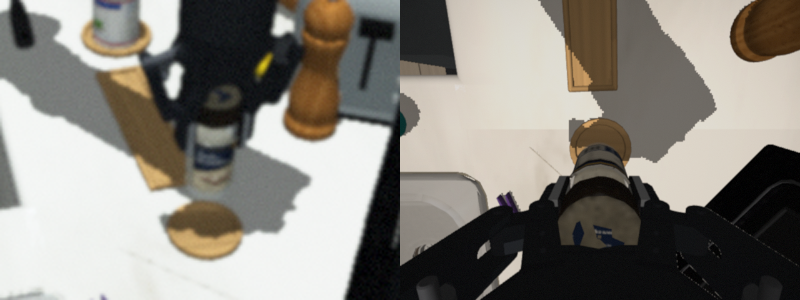

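The jar hangs upright over the smaller rest (600,140 in the right half), centred at (538,−283). I'll lower and release.

```bash
python3 -m crank '[{"rx":0,"ry":0,"rz":0,"x":0,"y":0,"z":-25,"hand":-1},{"rx":0,"ry":0,"rz":0,"x":0,"y":0,"z":-42,"hand":-1},{"rx":0,"ry":0,"rz":0,"x":0,"y":0,"z":-50,"hand":-1},{"rx":0,"ry":0,"rz":0,"x":0,"y":0,"z":-55,"hand":-1},{"rx":0,"ry":0,"rz":0,"x":0,"y":0,"z":-55,"hand":-1},{"rx":0,"ry":0,"rz":0,"x":0,"y":0,"z":-55,"hand":-1}]' && python3 -m crank '[{"rx":0,"ry":0,"rz":0,"x":0,"y":0,"z":0,"hand":1},{"rx":0,"ry":0,"rz":0,"x":0,"y":0,"z":0,"hand":1},{"rx":0,"ry":0,"rz":0,"x":0,"y":0,"z":0,"hand":1},{"rx":0,"ry":0,"rz":0,"x":0,"y":0,"z":0,"hand":1},{"rx":0,"ry":0,"rz":0,"x":0,"y":0,"z":40,"hand":1},{"rx":0,"ry":0,"rz":0,"x":0,"y":0,"z":80,"hand":1},{"rx":0,"ry":0,"rz":0,"x":0,"y":0,"z":120,"hand":1},{"rx":0,"ry":0,"rz":0,"x":0,"y":0,"z":150,"hand":1},{"rx":0,"ry":0,"rz":0,"x":0,"y":0,"z":150,"hand":1},{"rx":0,"ry":0,"rz":0,"x":0,"y":0,"z":150,"hand":1}]'; python3 w.py w9|grep -E "^\[|wood|purp|top"
```

```text
time_s: 10.68
position: [0.538, -0.2844, 0.0217]
tcp_rot: [0.707, 0.707, 0.0, 0.0]
force: [0.8, 0.4, -1.6]
gripper_width: 0.0402
grip_force: 30.3
time_s: 11.52
position: [0.5388, -0.2853, 0.1728]
tcp_rot: [0.707, 0.707, 0.001, 0.002]
force: [-0.7, 0.7, -0.5]
gripper_width: 0.0858
grip_force: 0.0
[ 0.5388 -0.2853  0.1728]
wood [289 236] [337 263] c=(531,-321) 50x24 long-axis -27.5deg
wood [282 196] [300 230] c=(510,-283) 35x15 long-axis 76.3deg
wood [ 0 97] [ 92 124] c=(294,-192) 80x21 long-axis -5.9deg
wood [278  84] [319 144] c=(521,-193) 52x35 long-axis -87.5deg
wood [469  51] [513 110] c=(688,-170) 56x24 long-axis -52.9deg
wood [592   0] [639  65] c=(794,-128) 56x39 long-axis -76.7deg
purple [197 266] [232 329] c=(431,-375) 71x16 long-axis -72.6deg
  top circle [ 695. -163.] 47 z 0.1217
  top circle [ 315. -254.] 32 z 0.0982
  top circle [ 537. -282.] 40 z 0.1091
  top circle [ 697. -313.] 95 z 0.1264
  top circle [ 622. -409.] 42 z 0.1042
```

The jar stands at (537,−282) with its top at 109 mm, in its rest. Now I'll move over the peeler and measure the fingertip height at part opening.

```bash
cat >tips.py <<'E'
from h import *
s=read_state();p,d=cams.read_camera('wrist');c=cam('wrist',s)
v,u=np.mgrid[0:480,0:640];K,Rm,o=c
P=(np.stack([(u-K[0,2])/K[0,0]*d,(v-K[1,2])/K[0,0]*d,d],-1)@Rm.T+o-np.array(s['position']))*1000
m=(d>0)&(d<.19)&(abs(P[...,0])<45)&(abs(P[...,1])<16)&(P[...,2]>5)
for sg in(1,-1):
    q=P[m&(sg*P[...,0]>0)];print('tip rel TCP side',sg,len(q),np.percentile(q,[0.5,2,5],axis=0).round(1)[:,2] if len(q) else '',q[:,0].min().round(),q[:,0].max().round() if len(q) else '')
print('width',s['gripper_width'],s['position'])
E
python3 -m crank '[{"rx":0,"ry":0,"rz":0,"x":-10,"y":40,"z":0,"hand":-0.36},{"rx":0,"ry":0,"rz":0,"x":-20,"y":80,"z":0,"hand":-0.36},{"rx":0,"ry":0,"rz":0,"x":-30,"y":120,"z":0,"hand":-0.36},{"rx":0,"ry":0,"rz":0,"x":-40,"y":160,"z":0,"hand":-0.36},{"rx":0,"ry":0,"rz":0,"x":-50,"y":200,"z":0,"hand":-0.36},{"rx":0,"ry":0,"rz":0,"x":-60,"y":240,"z":0,"hand":-0.36},{"rx":0,"ry":0,"rz":0,"x":-70,"y":280,"z":0,"hand":-0.36},{"rx":0,"ry":0,"rz":0,"x":-80,"y":320,"z":0,"hand":-0.36},{"rx":0,"ry":0,"rz":0,"x":-90,"y":360,"z":0,"hand":-0.36},{"rx":0,"ry":0,"rz":0,"x":-104,"y":399,"z":0,"hand":-0.36},{"rx":0,"ry":0,"rz":0,"x":-104,"y":399,"z":0,"hand":-0.36},{"rx":0,"ry":0,"rz":0,"x":-104,"y":399,"z":0,"hand":-0.36}]'
python3 -m crank '[{"rx":0,"ry":0,"rz":0,"x":0,"y":0,"z":0,"hand":-0.36},{"rx":0,"ry":0,"rz":0,"x":0,"y":0,"z":0,"hand":-0.36}]'|grep pos
python3 tips.py; python3 w.py w10|grep -E "^\[|wood|black"
python3 -m crank '[{"rx":0,"ry":0,"rz":0,"x":0,"y":0,"z":0,"hand":0.06},{"rx":0,"ry":0,"rz":0,"x":0,"y":0,"z":0,"hand":0.06},{"rx":0,"ry":0,"rz":0,"x":0,"y":0,"z":0,"hand":0.06},{"rx":0,"ry":0,"rz":0,"x":0,"y":0,"z":0,"hand":0.06}]'|grep pos
python3 tips.py
```

```text
time_s: 12.57
position: [0.4318, 0.1165, 0.1695]
tcp_rot: [0.705, 0.709, -0.001, -0.0]
force: [-0.7, -0.5, 1.1]
gripper_width: 0.0271
grip_force: 0.0
position: [0.4335, 0.1127, 0.1702]
tip rel TCP side 1 19644 [36.6 44.  55.9] 0.0 45.0
tip rel TCP side -1 18608 [36.4 43.8 55.1] -45.0 -0.0
width 0.027789369146094367 [0.43347818 0.11274112 0.17024025]
[0.4337 0.1126 0.1704]
wood [600 330] [639 407] c=(762,-58) 93x43 long-axis -79.4deg
wood [383 235] [468 314] c=(535,56) 86x71 long-axis 37.7deg
wood [411  35] [465 155] c=(539,219) 99x44 long-axis -88.3deg
wood [113   0] [244 145] c=(314,237) 116x105 long-axis 89.8deg
wood [64  0] [90 75] c=(228,267) 57x18 long-axis -88.0deg
wood [0 0] [ 34 124] c=(172,246) 100x30 long-axis 76.6deg
black [  0 282] [639 479] c=(433,-82) 767x253 long-axis -0.2deg
black [  0 274] [ 27 385] c=(112,-13) 132x24 long-axis 80.8deg
black [306 172] [330 275] c=(434,103) 102x22 long-axis 86.8deg
black [ 47 148] [244 365] c=(269,62) 228x182 long-axis 89.9deg
position: [0.4338, 0.114, 0.1709]
tip rel TCP side 1 13893 [36.6 42.  49.9] 0.0 45.0
tip rel TCP side -1 13454 [36.6 41.8 49.4] -45.0 -0.0
width 0.04526560000940724 [0.43380143 0.11400256 0.17090971]
```

View pics/w10.png

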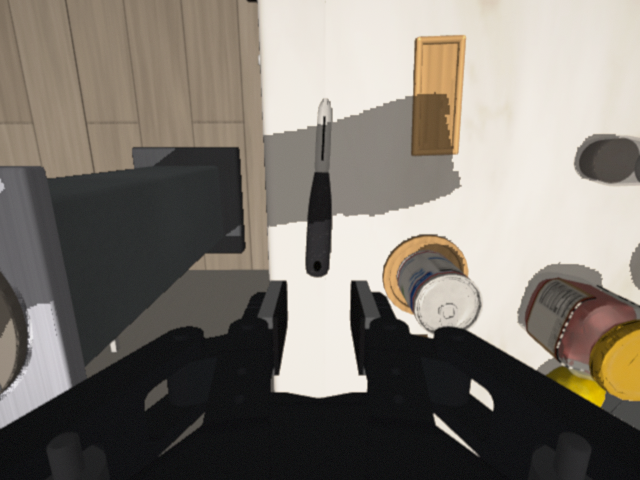

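The wrist view shows the peeler handle (318,225) below the pads, pointing along y. The tips sit about 36 mm above the TCP. I'll go down astride the handle and touch the table gently to fix the height.

```bash
python3 -m crank '[{"rx":0,"ry":0,"rz":-0.05,"x":1,"y":0,"z":-40,"hand":0.06},{"rx":0,"ry":0,"rz":-0.05,"x":1,"y":0,"z":-80,"hand":0.06},{"rx":0,"ry":0,"rz":-0.05,"x":1,"y":0,"z":-120,"hand":0.06},{"rx":0,"ry":0,"rz":-0.05,"x":1,"y":0,"z":-155,"hand":0.06},{"rx":0,"ry":0,"rz":-0.05,"x":1,"y":0,"z":-175,"hand":0.06},{"rx":0,"ry":0,"rz":-0.05,"x":1,"y":0,"z":-186,"hand":0.06},{"rx":0,"ry":0,"rz":-0.05,"x":1,"y":0,"z":-186,"hand":0.06},{"rx":0,"ry":0,"rz":-0.05,"x":1,"y":0,"z":-186,"hand":0.06}]'; python3 tips.py; python3 - <<'E'
from h import *
cv2.imwrite('pics/w11.png',cams.read_camera('wrist')[0][:,:,::-1])
E
```

```text
time_s: 13.88
position: [0.4351, 0.1142, -0.0147]
tcp_rot: [0.725, 0.689, 0.0, 0.0]
force: [1.0, -0.9, 0.2]
gripper_width: 0.0452
grip_force: 0.0
tip rel TCP side 1 22176 [13.4 13.9 14.3] 0.0 45.0
tip rel TCP side -1 17258 [13.4 13.9 14.2] -45.0 -0.0
width 0.045196731146771064 [ 0.43514561  0.11417575 -0.01471873]
```

View pics/w11.png

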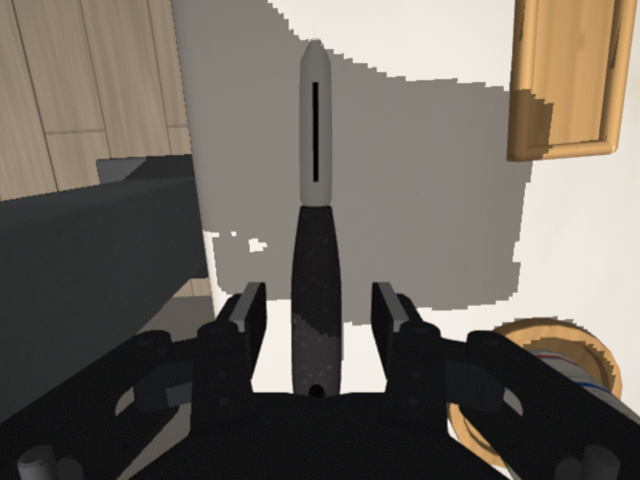

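The handle (316,300) is centred and aligned between the pads. I'll descend stepwise until contact.

```bash
python3 -m crank '[{"rx":0,"ry":0,"rz":0,"x":0,"y":0,"z":-6,"hand":0.06},{"rx":0,"ry":0,"rz":0,"x":0,"y":0,"z":-12,"hand":0.06},{"rx":0,"ry":0,"rz":0,"x":0,"y":0,"z":-12,"hand":0.06},{"rx":0,"ry":0,"rz":0,"x":0,"y":0,"z":-12,"hand":0.06}]'|grep -E "pos|force:"; python3 -m crank '[{"rx":0,"ry":0,"rz":0,"x":0,"y":0,"z":-2,"hand":0.06},{"rx":0,"ry":0,"rz":0,"x":0,"y":0,"z":-3,"hand":0.06},{"rx":0,"ry":0,"rz":0,"x":0,"y":0,"z":-3,"hand":0.06}]'|grep -E "pos|force:"
```

```text
position: [0.4345, 0.1144, -0.0271]
force: [0.5, -0.6, -0.4]
grip_force: 0.0
position: [0.4346, 0.1143, -0.0302]
force: [-0.2, -0.2, -0.2]
grip_force: 0.0
```

```bash
python3 - <<'E'
from h import *
s=read_state();p,d=cams.read_camera('wrist');c=cam('wrist',s)
v,u=np.mgrid[0:480,0:640];K,Rm,o=c
P=(np.stack([(u-K[0,2])/K[0,0]*d,(v-K[1,2])/K[0,0]*d,d],-1)@Rm.T+o)*1000
for v in(300,320,340):print(v,[tuple(int(t) for t in P[v,x].round()) for x in list(range(366,396,4))])
E
```

```text
300 [(455, 112, 0), (457, 112, -1), (457, 117, 10), (457, 121, 20), (458, 124, 25), (459, 123, 23), (461, 123, 24), (462, 124, 25)]
320 [(455, 102, -1), (457, 103, 0), (457, 109, 12), (457, 114, 21), (457, 118, 29), (457, 121, 34), (458, 124, 40), (459, 124, 40)]
340 [(455, 93, 1), (456, 93, 0), (458, 92, 0), (457, 106, 23), (457, 111, 30), (457, 115, 37), (458, 116, 39), (459, 117, 41)]
```

```bash
for i in 1; do python3 -m crank '[{"rx":0,"ry":0,"rz":0,"x":0,"y":0,"z":-3,"hand":0.06},{"rx":0,"ry":0,"rz":0,"x":0,"y":0,"z":-3,"hand":0.06}]'|grep -E "pos|^force:"; done; python3 -m crank '[{"rx":0,"ry":0,"rz":0,"x":0,"y":0,"z":-2,"hand":0.06},{"rx":0,"ry":0,"rz":0,"x":0,"y":0,"z":-2,"hand":0.06}]'|grep -E "pos|^force:"
```

```text
position: [0.435, 0.1144, -0.0326]
force: [-1.4, -0.7, 9.1]
position: [0.4351, 0.1145, -0.0328]
force: [-10.1, -2.1, 47.2]
```

Contact is at TCP z ≈ −32.5 mm. I'll rise 12 mm, giving tips about 7 mm up once closed, and grip.

```bash
python3 -m crank '[{"rx":0,"ry":0,"rz":0,"x":0,"y":0,"z":12,"hand":0.06},{"rx":0,"ry":0,"rz":0,"x":0,"y":0,"z":12,"hand":0.06},{"rx":0,"ry":0,"rz":0,"x":0,"y":0,"z":12,"hand":-1},{"rx":0,"ry":0,"rz":0,"x":0,"y":0,"z":12,"hand":-1},{"rx":0,"ry":0,"rz":0,"x":0,"y":0,"z":12,"hand":-1},{"rx":0,"ry":0,"rz":0,"x":0,"y":0,"z":12,"hand":-1},{"rx":0,"ry":0,"rz":0,"x":0,"y":0,"z":12,"hand":-1},{"rx":0,"ry":0,"rz":0,"x":0,"y":0,"z":12,"hand":-1}]' 35; python3 - <<'E'
from h import *
s=read_state();p,d=cams.read_camera('wrist');c=cam('wrist',s)
v,u=np.mgrid[0:480,0:640];K,Rm,o=c
P=(np.stack([(u-K[0,2])/K[0,0]*d,(v-K[1,2])/K[0,0]*d,d],-1)@Rm.T+o)*1000
for v in(300,):print(v,[tuple(int(t) for t in P[v,x].round()) for x in list(range(336,376,3))])
E
```

```text
time_s: 15.62
position: [0.4346, 0.1144, -0.0233]
tcp_rot: [0.725, 0.689, -0.0, -0.0]
force: [-1.3, 0.4, 7.7]
gripper_width: 0.0204
grip_force: 34.0
300 [(442, 117, 15), (443, 116, 13), (444, 116, 13), (445, 121, 23), (445, 124, 32), (446, 124, 32), (448, 124, 31), (449, 124, 31), (450, 123, 30), (451, 124, 31), (453, 120, 22), (454, 120, 22), (455, 120, 23), (457, 119, 22)]
```

Gripped at 20.4 mm across the handle. I'll lift and carry it along the front, then out to the long rest, turning +0.08.

```bash
python3 -m crank '[{"rx":0,"ry":0,"rz":0,"x":0,"y":0,"z":30,"hand":-1},{"rx":0,"ry":0,"rz":0.08,"x":0,"y":-30,"z":50,"hand":-1},{"rx":0,"ry":0,"rz":0.08,"x":0,"y":-70,"z":50,"hand":-1},{"rx":0,"ry":0,"rz":0.08,"x":0,"y":-110,"z":50,"hand":-1},{"rx":0,"ry":0,"rz":0.08,"x":0,"y":-150,"z":50,"hand":-1},{"rx":0,"ry":0,"rz":0.08,"x":0,"y":-190,"z":50,"hand":-1},{"rx":0,"ry":0,"rz":0.08,"x":10,"y":-225,"z":50,"hand":-1},{"rx":0,"ry":0,"rz":0.08,"x":35,"y":-250,"z":50,"hand":-1},{"rx":0,"ry":0,"rz":0.08,"x":70,"y":-255,"z":50,"hand":-1},{"rx":0,"ry":0,"rz":0.08,"x":92,"y":-255,"z":50,"hand":-1},{"rx":0,"ry":0,"rz":0.08,"x":92,"y":-255,"z":50,"hand":-1},{"rx":0,"ry":0,"rz":0.08,"x":92,"y":-255,"z":50,"hand":-1}]'; python3 - <<'E'
from h import *
s=read_state();p,d=cams.read_camera('wrist');c=cam('wrist',s);cv2.imwrite('pics/w12.png',p[:,:,::-1])
b=max(blobs(p,(8,60,90),(24,200,255),(200,1,460,420),100),key=len)
X=ray(c,b,.009)*1000;print(b.min(0),b.max(0),X.min(0),X.max(0))
E
```

```text
time_s: 16.67
position: [0.5269, -0.1406, 0.0258]
tcp_rot: [0.697, 0.718, -0.0, -0.0]
force: [-0.4, -0.7, -1.1]
gripper_width: 0.0205
grip_force: 35.0
[323  30] [374 290] [ 525.0356198  -155.84583514] [554.25726767 -21.3093729 ]
```

View pics/w12.png

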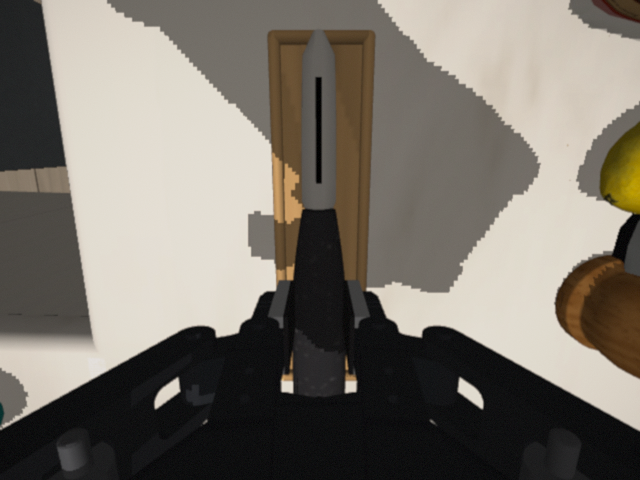

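```bash
python3 - <<'E'
from h import *
s=read_state();c=cam('wrist',s);p,d=cams.read_camera('wrist')
K,Rm,o=c
for u,v in[(318,40),(318,60),(318,200),(319,230),(319,280),(319,340),(319,380)]:
  q=d[v,u];P=Rm@np.array([(u-K[0,2])/K[0,0]*q,(v-K[1,2])/K[0,0]*q,q])+o;print((u,v),(P*1000).round(1))
for z in(.05,.055):print(z,ray(c,[(318,30),(322,209)],z)*1000)
for z in(.009,):print(z,ray(c,[(269,31),(375,31),(283,378),(355,378),(368,285)],z)*1000)
E
```

```text
(318, 40) [521.9 -39.5  59.3]
(318, 60) [522.  -45.8  58.5]
(318, 200) [523.5 -96.8  58.1]
(319, 230) [ 524.3 -108.    62.9]
(319, 280) [ 524.9 -128.8   63.8]
(319, 340) [ 525.7 -156.6   63.3]
(319, 380) [ 526.3 -178.1   61.3]
0.05 [[ 521.66058832  -33.62383962]
 [ 525.34358194 -101.82781491]]
0.055 [[ 521.72128708  -35.05274959]
 [ 525.28033274 -100.96137898]]
0.009 [[ 497.56928347  -23.00899979]
 [ 548.6156025   -21.5549254 ]
 [ 504.94069524 -216.16899549]
 [ 549.81470899 -214.76857203]
 [ 553.83945083 -152.51010385]]
```

Peeler centre is (524.9,−121.3) against rest centre (526.2,−121). I'll shift x by +1, lower 44, then open part-way and rise.

```bash
python3 -m crank '[{"rx":0,"ry":0,"rz":0,"x":1,"y":0,"z":-20,"hand":-1},{"rx":0,"ry":0,"rz":0,"x":1,"y":0,"z":-35,"hand":-1},{"rx":0,"ry":0,"rz":0,"x":1,"y":0,"z":-41,"hand":-1},{"rx":0,"ry":0,"rz":0,"x":1,"y":0,"z":-44,"hand":-1},{"rx":0,"ry":0,"rz":0,"x":1,"y":0,"z":-44,"hand":-1},{"rx":0,"ry":0,"rz":0,"x":1,"y":0,"z":-44,"hand":-1}]' && python3 -m crank '[{"rx":0,"ry":0,"rz":0,"x":0,"y":0,"z":0,"hand":-0.2},{"rx":0,"ry":0,"rz":0,"x":0,"y":0,"z":0,"hand":-0.2},{"rx":0,"ry":0,"rz":0,"x":0,"y":0,"z":0,"hand":0},{"rx":0,"ry":0,"rz":0,"x":0,"y":0,"z":0,"hand":0},{"rx":0,"ry":0,"rz":0,"x":0,"y":0,"z":20,"hand":0},{"rx":0,"ry":0,"rz":0,"x":0,"y":0,"z":60,"hand":0},{"rx":0,"ry":0,"rz":0,"x":0,"y":0,"z":100,"hand":0},{"rx":0,"ry":0,"rz":0,"x":0,"y":0,"z":140,"hand":0},{"rx":0,"ry":0,"rz":0,"x":0,"y":0,"z":180,"hand":0},{"rx":0,"ry":0,"rz":0,"x":0,"y":0,"z":180,"hand":0},{"rx":0,"ry":0,"rz":0,"x":0,"y":0,"z":180,"hand":0}]'; python3 w.py w13|grep -E "^\[|wood|purp|black|top"
```

```text
time_s: 17.27
position: [0.5276, -0.1408, -0.0167]
tcp_rot: [0.697, 0.717, 0.0, 0.0]
force: [0.4, -0.5, -1.2]
gripper_width: 0.0204
grip_force: 35.0
time_s: 18.18
position: [0.5295, -0.1409, 0.1655]
tcp_rot: [0.697, 0.717, 0.002, 0.002]
force: [1.0, 0.8, -0.7]
gripper_width: 0.0426
grip_force: 0.0
[ 0.5295 -0.1409  0.1655]
wood [290 316] [355 370] c=(538,-276) 69x63 long-axis 3.0deg
wood [560 264] [639 335] c=(821,-222) 82x74 long-axis -13.5deg
wood [286  81] [346 291] c=(527,-120) 196x53 long-axis -88.1deg
wood [540   0] [639  48] c=(750,29) 83x36 long-axis 1.8deg
wood [289   0] [390  48] c=(542,22) 83x36 long-axis 1.8deg
wood [34  0] [153  53] c=(340,14) 94x39 long-axis 1.8deg
black [304 336] [342 374] c=(541,-289) 43x43 long-axis 85.1deg
black [604 328] [639 359] c=(860,-262) 51x27 long-axis -29.1deg
black [  3 297] [113 385] c=(269,-275) 127x52 long-axis 37.6deg
black [  0 283] [639 479] c=(540,-332) 755x248 long-axis 1.3deg
black [543 256] [585 314] c=(772,-202) 64x26 long-axis 73.2deg
black [511 240] [564 296] c=(738,-182) 53x51 long-axis 65.6deg
black [510 180] [639 206] c=(770,-113) 126x8 long-axis -8.8deg
black [305 174] [328 281] c=(529,-154) 105x23 long-axis -88.9deg
black [468  59] [527  83] c=(679,-12) 55x11 long-axis -12.3deg
black [551  19] [639 120] c=(762,-6) 98x19 long-axis 46.0deg
black [0 0] [163 174] c=(313,-37) 149x137 long-axis -0.4deg
  top circle [542.  21.] 23 z 0.0626
  top circle [ 701. -121.] 124 z 0.1233
  top circle [ 302. -251.] 43 z 0.1051
  top circle [ 536. -264.] 27 z 0.1024
  top circle [ 689. -328.] 17 z 0.1135
```

View pics/w13.png

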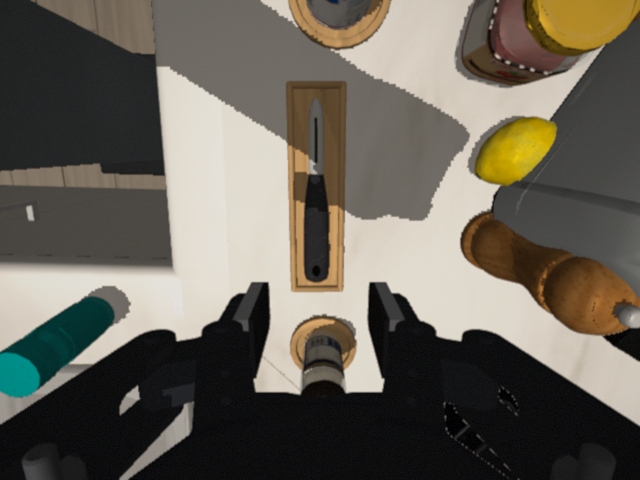

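The peeler lies inside the long rest, blade tip at (316,100) and handle end at (316,280) within the rim. Next is the clip.

```bash
python3 -m crank '[{"rx":0,"ry":0,"rz":0.1,"x":-15,"y":-36,"z":0,"hand":-0.2},{"rx":0,"ry":0,"rz":0.2,"x":-30,"y":-72,"z":0,"hand":-0.2},{"rx":0,"ry":0,"rz":0.28,"x":-45,"y":-108,"z":0,"hand":-0.2},{"rx":0,"ry":0,"rz":0.28,"x":-60,"y":-144,"z":0,"hand":-0.2},{"rx":0,"ry":0,"rz":0.28,"x":-75,"y":-180,"z":0,"hand":-0.2},{"rx":0,"ry":0,"rz":0.28,"x":-90,"y":-214,"z":0,"hand":-0.2},{"rx":0,"ry":0,"rz":0.28,"x":-97,"y":-234,"z":-20,"hand":-0.2},{"rx":0,"ry":0,"rz":0.28,"x":-97,"y":-234,"z":-60,"hand":-0.2},{"rx":0,"ry":0,"rz":0.28,"x":-97,"y":-234,"z":-80,"hand":-0.2},{"rx":0,"ry":0,"rz":0.28,"x":-97,"y":-234,"z":-80,"hand":-0.2},{"rx":0,"ry":0,"rz":0.28,"x":-97,"y":-234,"z":-80,"hand":-0.2},{"rx":0,"ry":0,"rz":0.28,"x":-97,"y":-234,"z":-80,"hand":-0.2}]'; python3 w.py w14|grep -E "^\[|purp"; python3 tips.py
```

```text
time_s: 19.23
position: [0.4309, -0.3748, 0.0832]
tcp_rot: [0.59, 0.808, -0.0, -0.0]
force: [-0.1, -0.2, -0.1]
gripper_width: 0.0344
grip_force: 0.0
[ 0.4309 -0.3748  0.0832]
purple [312 188] [328 283] c=(431,-375) 72x12 long-axis -71.9deg
tip rel TCP side 1 9072 [34.9 40.1 47.5] 0.0 45.0
tip rel TCP side -1 23752 [37.6 45.8 58.6] -45.0 -0.0
width 0.03409040971636126 [ 0.43141239 -0.37508033  0.08388998]
```

View pics/w14.png

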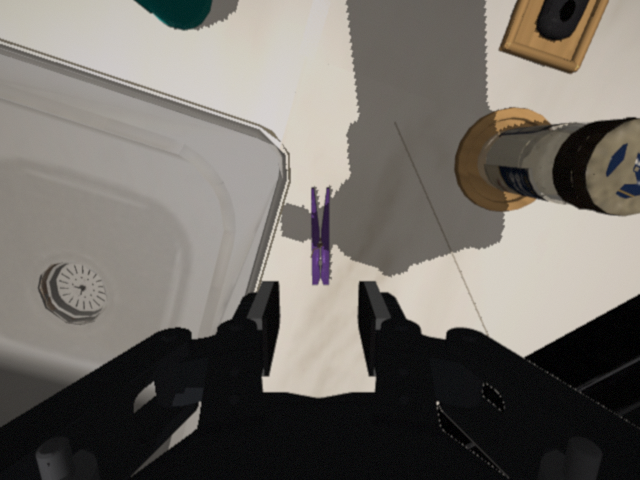

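The clip (320,235) is aligned and centred between the pads. I'll descend 106 mm and grip.

```bash
python3 -m crank '[{"rx":0,"ry":0,"rz":0,"x":0,"y":0,"z":-40,"hand":-0.2},{"rx":0,"ry":0,"rz":0,"x":0,"y":0,"z":-75,"hand":-0.2},{"rx":0,"ry":0,"rz":0,"x":0,"y":0,"z":-97,"hand":-0.2},{"rx":0,"ry":0,"rz":0,"x":0,"y":0,"z":-106,"hand":-0.2},{"rx":0,"ry":0,"rz":0,"x":0,"y":0,"z":-106,"hand":-0.2},{"rx":0,"ry":0,"rz":0,"x":0,"y":0,"z":-106,"hand":-0.2},{"rx":0,"ry":0,"rz":0,"x":0,"y":0,"z":-106,"hand":-1},{"rx":0,"ry":0,"rz":0,"x":0,"y":0,"z":-106,"hand":-1},{"rx":0,"ry":0,"rz":0,"x":0,"y":0,"z":-106,"hand":-1},{"rx":0,"ry":0,"rz":0,"x":0,"y":0,"z":-106,"hand":-1},{"rx":0,"ry":0,"rz":0,"x":0,"y":0,"z":-106,"hand":-1},{"rx":0,"ry":0,"rz":0,"x":0,"y":0,"z":-106,"hand":-1}]' 25
```

```text
time_s: 20.33
position: [0.432, -0.3758, -0.0211]
tcp_rot: [0.59, 0.807, 0.0, 0.002]
force: [-0.9, 0.5, 8.5]
gripper_width: 0.0139
grip_force: 24.6
```

Gripped. Carry it along the front edge to the short rest.

```bash
python3 -m crank '[{"rx":0,"ry":0,"rz":0,"x":0,"y":0,"z":35,"hand":-1},{"rx":0,"ry":0,"rz":-0.1,"x":0,"y":20,"z":60,"hand":-1},{"rx":0,"ry":0,"rz":-0.2,"x":0,"y":60,"z":60,"hand":-1},{"rx":0,"ry":0,"rz":-0.28,"x":0,"y":100,"z":60,"hand":-1},{"rx":0,"ry":0,"rz":-0.28,"x":0,"y":140,"z":60,"hand":-1},{"rx":0,"ry":0,"rz":-0.28,"x":0,"y":180,"z":60,"hand":-1},{"rx":0,"ry":0,"rz":-0.28,"x":0,"y":220,"z":60,"hand":-1},{"rx":0,"ry":0,"rz":-0.28,"x":0,"y":260,"z":60,"hand":-1},{"rx":0,"ry":0,"rz":-0.28,"x":0,"y":300,"z":60,"hand":-1},{"rx":0,"ry":0,"rz":-0.28,"x":0,"y":340,"z":60,"hand":-1},{"rx":0,"ry":0,"rz":-0.28,"x":0,"y":380,"z":60,"hand":-1},{"rx":0,"ry":0,"rz":-0.28,"x":0,"y":420,"z":60,"hand":-1}]'; python3 -m crank '[{"rx":0,"ry":0,"rz":0,"x":0,"y":40,"z":0,"hand":-1},{"rx":0,"ry":0,"rz":0,"x":0,"y":80,"z":0,"hand":-1},{"rx":0,"ry":0,"rz":0,"x":0,"y":120,"z":0,"hand":-1},{"rx":0,"ry":0,"rz":0,"x":20,"y":150,"z":0,"hand":-1},{"rx":0,"ry":0,"rz":0,"x":55,"y":170,"z":0,"hand":-1},{"rx":0,"ry":0,"rz":0,"x":90,"y":173,"z":0,"hand":-1},{"rx":0,"ry":0,"rz":0,"x":108,"y":173,"z":0,"hand":-1},{"rx":0,"ry":0,"rz":0,"x":108,"y":173,"z":0,"hand":-1},{"rx":0,"ry":0,"rz":0,"x":108,"y":173,"z":0,"hand":-1}]'; cat >f.py <<'E'
from h import *
s=read_state();p,d=cams.read_camera('wrist');c=cam('wrist',s);cv2.imwrite('pics/w15.png',p[:,:,::-1])
for b in blobs(p,(8,60,90),(24,200,255),(200,60,460,420),100):
    X=ray(c,b,.009)*1000;print('wood',b.min(0),b.max(0),X.min(0),X.max(0))
for b in blobs(p,(118,80,20),(150,255,255),(200,60,460,420),100):print('clip',b.min(0),b.max(0),rect(ray(c,b,.068)))
E
python3 f.py
```

```text
time_s: 21.33
position: [0.431, 0.0476, 0.0378]
tcp_rot: [0.697, 0.717, 0.001, 0.0]
force: [1.2, -0.4, 0.3]
gripper_width: 0.0133
grip_force: 24.5
time_s: 22.08
position: [0.5396, 0.2181, 0.0375]
tcp_rot: [0.697, 0.717, 0.001, 0.0]
force: [-0.2, 0.1, -0.4]
gripper_width: 0.014
grip_force: 24.5
wood [283 171] [357 291] [517.74367596 196.41008348] [561.73891991 269.7291838 ]
clip [320 212] [333 366] c=(542,220) 72x5 long-axis -88.6deg
clip [303 212] [316 366] c=(535,220) 72x6 long-axis -88.5deg
```

View pics/w15.png

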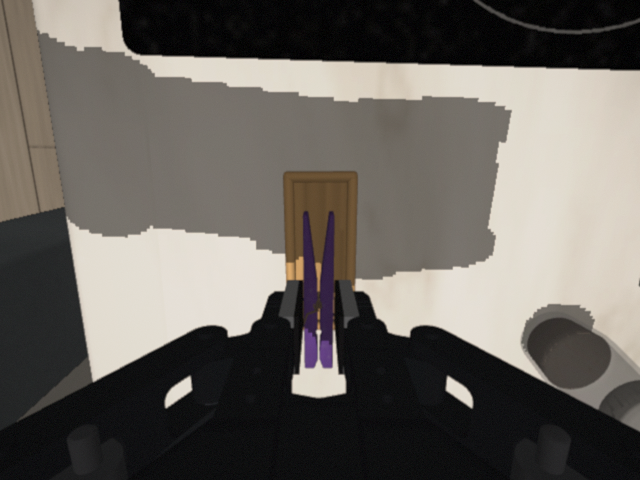

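The clip hangs centred over the short rest (320,235): clip (538.5,220), rest (540,219.7). Shift x by +1, lower 54, then release to about 28 mm and rise.

```bash
python3 -m crank '[{"rx":0,"ry":0,"rz":0,"x":1,"y":0,"z":-25,"hand":-1},{"rx":0,"ry":0,"rz":0,"x":1,"y":0,"z":-44,"hand":-1},{"rx":0,"ry":0,"rz":0,"x":1,"y":0,"z":-51,"hand":-1},{"rx":0,"ry":0,"rz":0,"x":1,"y":0,"z":-54,"hand":-1},{"rx":0,"ry":0,"rz":0,"x":1,"y":0,"z":-54,"hand":-1},{"rx":0,"ry":0,"rz":0,"x":1,"y":0,"z":-54,"hand":-1}]' && python3 -m crank '[{"rx":0,"ry":0,"rz":0,"x":0,"y":0,"z":0,"hand":-0.4},{"rx":0,"ry":0,"rz":0,"x":0,"y":0,"z":0,"hand":-0.3},{"rx":0,"ry":0,"rz":0,"x":0,"y":0,"z":0,"hand":-0.3},{"rx":0,"ry":0,"rz":0,"x":0,"y":0,"z":0,"hand":-0.3},{"rx":0,"ry":0,"rz":0,"x":0,"y":0,"z":10,"hand":-0.3},{"rx":0,"ry":0,"rz":0,"x":0,"y":0,"z":40,"hand":-0.3},{"rx":0,"ry":0,"rz":0,"x":0,"y":0,"z":80,"hand":-0.3},{"rx":0,"ry":0,"rz":0,"x":-20,"y":0,"z":120,"hand":-0.3},{"rx":0,"ry":0,"rz":0,"x":-50,"y":0,"z":150,"hand":-0.3},{"rx":0,"ry":0,"rz":0,"x":-80,"y":0,"z":170,"hand":-0.3},{"rx":0,"ry":0,"rz":0,"x":-80,"y":0,"z":170,"hand":-0.3},{"rx":0,"ry":0,"rz":0,"x":-80,"y":0,"z":170,"hand":-0.3}]'; python3 w.py w16|grep -E "^\[|wood|purp"; python3 - <<'E'
from h import *
a=cams.read_camera('scene')[0][140:330,200:450];b=cams.read_camera('wrist')[0][50:330,220:500]
cv2.imwrite('pics/a16.png',np.hstack([cv2.resize(a,(500,380),interpolation=2),cv2.resize(b,(300,300)).copy() if 0 else cv2.resize(b,(300,380))])[:,:,::-1])
E
```

```text
time_s: 22.63
position: [0.5392, 0.2183, -0.0163]
tcp_rot: [0.697, 0.717, 0.0, -0.0]
force: [-0.3, 0.3, -0.3]
gripper_width: 0.0131
grip_force: 24.5
time_s: 23.63
position: [0.4589, 0.2197, 0.1546]
tcp_rot: [0.696, 0.718, 0.002, -0.001]
force: [0.2, 0.2, -0.8]
gripper_width: 0.0297
grip_force: 0.0
[0.4589 0.2197 0.1546]
wood [612 371] [639 428] c=(793,31) 74x28 long-axis -75.1deg
wood [351 359] [366 392] c=(505,54) 40x15 long-axis -82.5deg
wood [381 168] [433 272] c=(539,220) 98x43 long-axis -88.2deg
wood [66 57] [118 193] c=(261,294) 112x32 long-axis -88.4deg
wood [107   0] [233 175] c=(331,325) 137x104 long-axis -88.2deg
wood [56  0] [84 42] c=(256,376) 30x22 long-axis -89.5deg
wood [0 0] [ 27 151] c=(192,331) 116x23 long-axis 88.2deg
purple [397 184] [415 259] c=(540,219) 71x14 long-axis -88.2deg
```

View pics/a16.png

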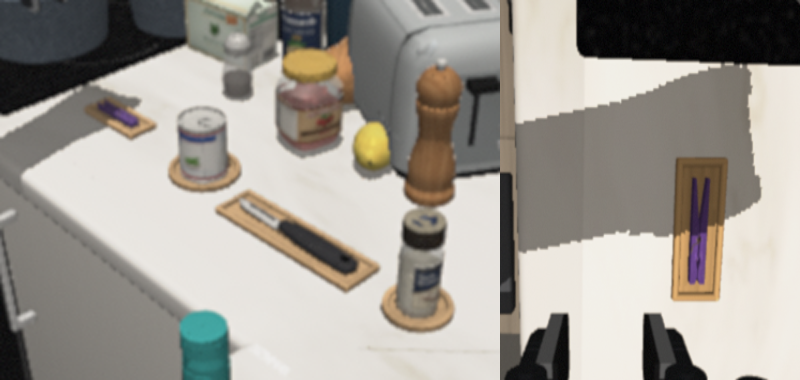

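All four items are in their rests, and the gripper is open and clear. Handing in.

```bash
python3 -c "
from workcell import close_job
print(close_job())"
```

```text
the job is handed in; nothing more can be done
None
```

The tin, spice jar, peeler and bag clip are each in their matching rest and released, and the job was handed in at about 24 s; I viewed 16 pictures where 14 were allowed, and the first grip briefly tilted the tin before I regripped it.

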